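# Level the scale shelf with its screw foot

## Robot

A 6-joint arm with a two-finger parallel gripper is mounted at the origin on a cart in front of the work surface, level with it; the furniture and walls round the work are solid. World frame = base frame: x ahead of the robot, y to its left, z up, the work surface at z = 0. Lengths are in mm, angles in rad, forces in N, time in s.
With the tool pointing down it reaches from about 400 to 925 mm from the base axis. Payload 12.5 kg.
Tool frame: the origin (TCP) lies midway between the tips of the shut fingers; the grasp point (between the pads) lies 19 mm behind it (env.pinch_z is the distance from the TCP to the grasp point, in mm); z points along the fingers, y is the line along which they close (so a half turn about z gives the same grasp; the last joint's range is limited). The gripper opens to 95 mm and grips with 3 to 60 N. Pads are 20 mm wide; open, the fingers measure 119 mm over their backs; the gripper's body (75 mm by 180 mm) begins 59 mm behind the grasp point.
Start: joints at [-1.282, 0.491, 1.559, -0, 1.092, -0.106], TCP at [240.414, -576.93, 214.661] pointing down, gripper open.
Joint ranges: [-3.1, 3.1], [-0.84, 2.19], [0.05, 2.79], [-1.13, 4.28], [0.06, 2.93], [-2.69, 2.69]. Speed limits (rad/s): [2.22, 2.22, 2.79, 3.14, 3.14, 3.14].

## Interface

Orientations are given as [roll, pitch, yaw] about the fixed x, y, z axes, in that order (R = Rz(yaw) Ry(pitch) Rx(roll)).
In Python, from cell import readout, eyes, job_done, env gives the robot as it stands.
- The arm moves only by the shell command python3 -m jog 'ROWS'. ROWS is a JSON object of lists of equal length, an entry for each row: "dp": the shift along the tool's x, y, z in mm, a list of three; "twist": the turn about the tool's z in degrees; "claw": the closure, from -1 (fully open) to 1 (shut). A call has 1 to 8 rows; each row is the pose to reach, as a shift and turn from the pose commanded when the call began, along the tool's axes at that moment; what a row does not reach only later rows make up. A row lasts 1/12 s, in which the tool goes at most 41.7 mm and 7.16 degrees, less where a joint would pass 70% of its speed; a pose out of reach is approached as far as the arm can. A call with a gripper value outside its range is refused whole. The fingers move at their own pace and stop on an object; the grip force is fixed at half the most. Time passes only in rows, so rows that repeat a pose let the fingers close. It gives the time, the measured TCP pose, the force and the opening at its end, in the units of the state.
- readout.state(): the state, without advancing time (a new reading comes with each control period).
- eyes.read_camera(name): name is "side" or "top"; returns the picture (384x512x3 uint8, red, green, blue); there is no depth.
- eyes.camera_model(name): a dict with "intrinsics" (3x3 intrinsics, pixels), "R" (3x3) and "t" (3): a world point X has camera coordinates R X + t. Camera axes: x right, y down, z forward; pixel columns grow to the right and rows downward; lengths in mm; the calibration is good to about 2 mm. A picture is of the moment at which its call begins. camera_model takes no time and is no camera call.
- job_done(): hands the job in, once; it reports no verdict.
The state is a dict: "t": time; "joints": joint angles; "qvel": joint speeds; "tau": joint torques, N m; "eef_pos": TCP position; "tcp_rot": TCP orientation; "ft_force": force on the tool from outside, world axes, zero at the start; "moment": the same for the moment, N m; "opening": opening from 0.0 (shut) to 1.0 (fully open).
Only numpy, scipy, OpenCV 4.12 (cv2) and the standard library are available. Lean on these libraries where they do the work, as an engineer would, in place of code of your own. Each camera call takes 0.05 s, during which the arm holds its last target. There are 200 camera calls.

## Task

The little shelf under the coffee scale must stand level. Push the yellow spirit level down by its black thumb pad until it is fully home in its clips; then take the red knob of the levelling foot, turn it and press it down so that the foot stands firmly on its pad with the bubble centred between the two black lines. Finish while still holding the knob and pressing it down, bubble centred, and leave the other things on the worktop where they are.

Things in the scene. Friction and masses are not known exactly. Their poses are not given: they have to be found in the camera images.
- level_pad (a point): centre of the top of the black ribbed thumb pad (20 x 40 mm) on the yellow spirit level (24 x 160 x 26 mm) that lies along the long front edge of the wooden shelf; free above, press straight down on it with shut fingers. Site z is up, y runs along the level from the knob end to the hinge end of the shelf; the green vial's centre is 84 mm along +y.
- level (a joint): how far the spirit level is pushed into its two black end clips, m: starts at 0 to 0.002, 0.006 is fully home. The clips yield at about 4 N and keep it where it is left; the shelf itself begins to sink only under about 8 N here. A press of 8 to 12 N is right.
- bubble (a joint): place of the bubble (white, 14 mm long) in the green vial, m: 0 centred, positive towards the knob end (knob end high), negative towards the hinge end (knob end low); 0.6125 m times the shelf's tilt in rad. Black lines stand 10.3 mm either side of the vial's centre. Reads about +0.021 while nothing presses the shelf; it tells of the foot only while the foot is pressed on its pad.
- shelf: wooden shelf 146 x 295 x 14 mm with a coffee scale and the spirit level on it. Origin on its hinge axis at one short end, 25 mm above its top; own -y points to the knob, 245 mm away. Tilts -0.03 to +0.035 rad about level. Springs hold the knob end about 9 mm above level; at the knob about 6 N brings it to level. The knob end moves straight up and down.
- knob_grip (a point): the place to grasp: on the red knob's axis, 22 mm above its flange, 16 mm below its top. Its grip is an upright bar 52 mm long (point x), 16 mm thick (point y), 38 mm high, on a round black flange, 72 mm across, that turns with it; z is the turning axis, up. Fingers from above hold the two broad faces. At least 60 mm is free round the axis above the flange.
- knob: red and black knob; origin on its axis at the shelf's top, 34 mm below knob_grip, same axes. Clockwise from above screws the foot down 4 mm per rad: 1 rad moves the pressed bubble +0.010 m. The foot starts 0.5 to 1.4 rad too short (pressed bubble about -0.005 to -0.014). Turns at 0.05 N m, stays where left. Turn it with the shelf let up: under a press, turning lifts the knob.
- foot: steel and rubber screw foot, 26 mm across, under the knob, carried by the shelf; it hangs clear of its pad until the knob end is pressed down 9 to 15 mm. What is pressed beyond the springs' 6 N rests on the foot: press the knob with about 10 to 15 N in all.
- foot_pad: round rubber pad 48 mm in diameter on the fixed steel base plate, under the foot; origin at the centre of its underside.
- cup_tan: tan cup, 68 x 68 x 59 mm, a bystander; origin at the centre of its underside
- cup_yellow: yellow cup, 62 x 61 x 61 mm, a bystander; origin at the centre of its underside
- tamper: tamper with black handle, 55 x 55 x 97 mm, standing, a bystander; origin at the centre of its underside
- dosing_cup: steel dosing cup, 61 x 61 x 51 mm, a bystander; origin at the centre of its underside
- milk_jug_black: black milk jug, 85 x 122 x 102 mm, a bystander; origin at the centre of its underside

How it is judged (in metres and radians):
On the way, in this order (a step that is already met when the one before it is completed fails the run):
1. the spirit level is pushed fully home in its clips (value of joint level above 0.005 m), for 0.2 s.
2. then the knob, held and pressed, has the foot on its pad and the bubble centred (value of joint bubble between -0.003 and 0.003 m and contact force between foot and foot_pad above 1.5 N and contact force between the fingers and knob above 2 N), for 0.3 s.
At the end, for the whole second after the job is handed in: The spirit level is home in its clips (within 1 mm), the fingers still hold and press the knob, the foot bears on its pad with more than 1.5 N, and the bubble stands within 3 mm of the centre (between the lines) (all of step 2 and value of joint level above 0.005 m); the arm keeps its last pose, push and grip.
It fails at once if a bystander is pushed more than 30 mm from its place (distance of any of cup_tan, cup_yellow, tamper, dosing_cup, milk_jug_black from where it was at the start of the episode above 0.03 m).
It also fails if it takes over 58 s, if anything falls off the work surface, if the arm or the gripper's body presses on something with over 40 N, if the wrist force passes 120 N, or if a joint passes its speed limit or range.

## Working session

There is one attempt and no reset: what is moved stays moved. The work goes in short steps, Python scripts to look and compute and a shell command to move; the robot and the scene stay as the last step left them, time stands still between calls to the robot, and variables do not carry over. Pictures are saved under pics/ and viewed, on a budget of 10 in all, crops included, one or two more only if the job needs it, and the job is handed in when it is done.

```bash
mkdir -p pics; ls
cat > h.py <<'E'
import numpy as np, cv2
from cell import readout, eyes, env
def snap(cam,name,crop=None,scale=1):
    im=eyes.read_camera(cam); np.save(f'pics/{name}.npy',im)
    o=im if crop is None else im[crop[1]:crop[3],crop[0]:crop[2]]
    o=cv2.resize(o,None,fx=scale,fy=scale,interpolation=cv2.INTER_CUBIC)
    cv2.imwrite(f'pics/{name}.png',o[:,:,::-1]); return im
def ray(cam,u,v):
    m=eyes.camera_model(cam); K,R,t=[np.array(m[k],float) for k in('intrinsics','R','t')]
    return -R.T@t, R.T@np.linalg.solve(K,[u,v,1.])
def onz(cam,u,v,z):
    c,d=ray(cam,u,v); return c+d*(z-c[2])/d[2]
def proj(cam,X):
    m=eyes.camera_model(cam); K,R,t=[np.array(m[k],float) for k in('intrinsics','R','t')]
    p=K@(R@np.array(X,float)+t); return p[:2]/p[2]
def tri(a,b):
    (c1,d1),(c2,d2)=ray('side',*a),ray('top',*b)
    s=np.linalg.lstsq(np.c_[d1,-d2],c2-c1,rcond=None)[0]
    p,q=c1+d1*s[0],c2+d2*s[1]; return (p+q)/2,np.linalg.norm(p-q)
E
python3 - <<'E'
from h import *
a=snap('side','s0'); b=snap('top','t0')
cv2.imwrite('pics/st0.png',cv2.resize(np.vstack([a,b]),None,fx=.78,fy=.78)[:,:,::-1])
print(readout.state())
for c in('side','top'): print(c,ray(c,256,192))
E
```

```text
pics
{'t': 0.1, 'joints': array([-1.28157830e+00,  4.91478345e-01,  1.55939785e+00,  1.63866300e-05,
        1.09168004e+00, -1.05609528e-01]), 'qvel': array([3.24520202e-04, 2.18752574e-05, 5.25896277e-04, 6.17742619e-04,
       1.57577562e-03, 8.78439806e-04]), 'tau': array([ 3.36436475e-03, -6.13624978e+01, -2.58604789e+01,  6.94118324e-02,
        4.70501091e-02, -2.89121431e-05]), 'eef_pos': array([ 240.36341104, -576.70009195,  214.12996755]), 'tcp_rot': array([-3.14063597e+00, -1.16027876e-04,  3.94819937e-01]), 'ft_force': array([-0.90642155,  0.45497127,  0.04254616]), 'moment': array([ 0.01732419, -0.0556091 ,  0.05488135]), 'opening': 0.999654321695059}
side (array([ 592.18871842, -334.97937261,  607.90878046]), array([-0.01213009,  0.79720021, -0.60390068]))
top (array([ 430.968759  ,  334.84096272, 1247.08337879]), array([ 0.12714722, -0.00179909, -0.99195184]))
```

View pics/t0.png

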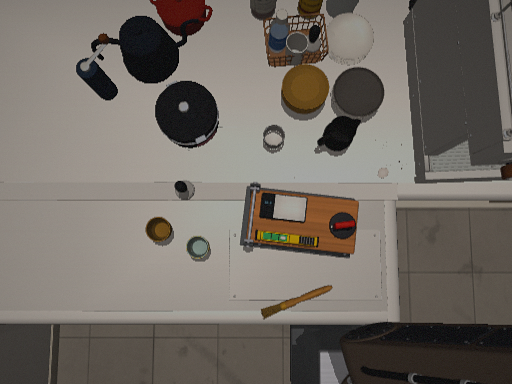

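View pics/s0.png

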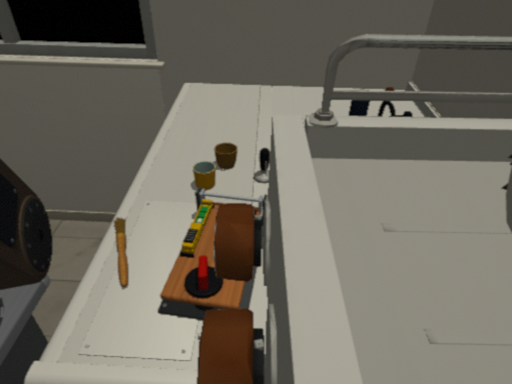

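The top view shows the shelf at about (245–357, 185–255), with the knob at (343,225) and the level from (258,236) to (318,241). The side view shows the knob at (203,275) and the level from (185,248) to (212,203). Next I'll locate them with masks.

Run:
```python
from h import *
for cam,f,box in(('side','s0',(150,180,240,320)),('top','t0',(235,180,370,265))):
    im=np.load(f'pics/{f}.npy'); x0,y0,x1,y1=box
    hsv=cv2.cvtColor(im,cv2.COLOR_RGB2HSV)[y0:y1,x0:x1]; H,S,V=[hsv[...,i].astype(int) for i in range(3)]
    for n,m in(('red',((H<4)|(H>176))&(S>190)&(V>90)),('yel',(H>19)&(H<34)&(S>150)&(V>90)),('grn',(H>40)&(H<85)&(S>100)),('blk',(V<45))):
        k,l,s,c=cv2.connectedComponentsWithStats(m.astype(np.uint8))
        for i in range(1,k):
            if s[i,4]>12:
                p=np.argwhere(l==i)[:,::-1].astype(np.float32)
                r=cv2.minAreaRect(p)
                print(cam,n,s[i,4],s[i,:4]+[x0,y0,0,0],(c[i]+[x0,y0]).round(1),np.round(cv2.boxPoints(r)+[x0,y0]).astype(int).tolist())
a=np.load('pics/s0.npy')[180:320,150:270]; b=np.load('pics/t0.npy')[180:265,235:370]
A=cv2.resize(a,(514,600),interpolation=2); B=cv2.resize(b,None,fx=5.5,fy=5.5,interpolation=2)
cv2.imwrite('pics/ca.png',A[:,:,::-1]);cv2.imwrite('pics/cb.png',B[:,:,::-1])
```

```text
side red 154 [198 256   9  21] [202.5 266.8] [[198, 256], [206, 256], [206, 276], [198, 276]]
side yel 31 [202 199  10   4] [206.2 200.8] [[202, 199], [211, 199], [211, 202], [202, 202]]
side yel 315 [183 204  30  48] [197.5 227.7] [[182, 246], [202, 200], [214, 205], [193, 251]]
side grn 78 [196 206  12  16] [202.2 212.4] [[195, 221], [202, 205], [208, 207], [201, 223]]
side blk 34 [196 193   4  14] [197.9 198.9] [[196, 193], [199, 193], [200, 206], [198, 206]]
side blk 27 [186 231  10   8] [190.8 235.3] [[185, 237], [195, 231], [197, 234], [187, 240]]
side blk 14 [185 240   7   2] [188.  240.5] [[185, 240], [191, 240], [191, 241], [185, 241]]
side blk 45 [181 252  12   5] [186.4 254.1] [[181, 255], [181, 252], [192, 253], [192, 257]]
side blk 963 [185 263  55  35] [210.2 280.1] [[181, 272], [237, 258], [244, 287], [189, 301]]
side blk 618 [159 300  59  20] [185.1 309.1] [[159, 312], [161, 298], [217, 307], [215, 321]]
top red 108 [335 221  20   8] [344.7 224.2] [[335, 223], [354, 220], [355, 226], [335, 228]]
top yel 74 [257 231  16  10] [262.3 235. ] [[257, 240], [257, 231], [272, 231], [272, 240]]
top yel 142 [273 233  27  11] [290.2 238.6] [[273, 241], [274, 232], [299, 234], [298, 244]]
top yel 24 [314 237   3   9] [315. 241.] [[314, 237], [316, 237], [316, 245], [314, 245]]
top grn 122 [263 233  24   8] [273.3 236.3] [[262, 238], [263, 232], [287, 235], [286, 241]]
top blk 347 [260 193  45  30] [269.  206.9] [[259, 217], [262, 192], [307, 198], [304, 223]]
top blk 386 [329 213  27  26] [341.6 225.6] [[324, 225], [342, 207], [360, 225], [342, 243]]
top blk 18 [255 230   3  10] [255.7 234.8] [[254, 239], [255, 230], [257, 230], [256, 239]]
top blk 14 [316 237   3  10] [317.3 241.4] [[316, 246], [317, 237], [318, 237], [317, 246]]
top blk 224 [261 244  89  13] [307.6 250.2] [[261, 246], [261, 243], [349, 254], [349, 257]]
```

View pics/ca.png

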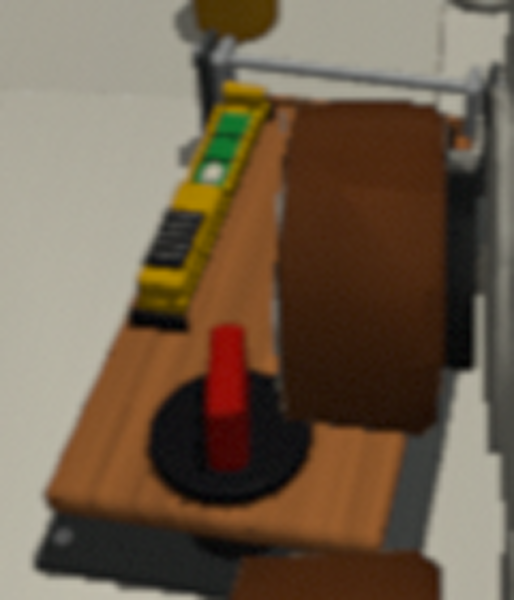

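View pics/cb.png

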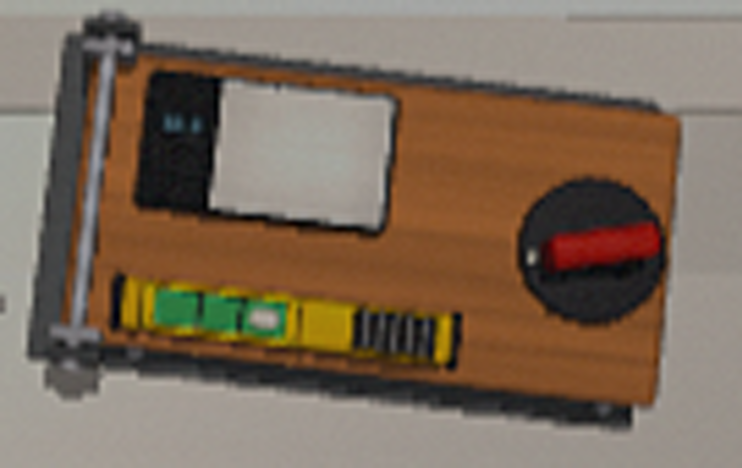

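Both crops agree. In the top view the red bar runs from about (334,226) to (355,223), the pad is at (307,241), and the bubble is off-centre towards the knob. In the side view the pad is at (190.4,235.5) and the bar's top at (203,265.6).

Run:
```python
from h import *
for n,a,b in(('pad',(190.4,235.5),(307,240.9)),('knobtop',(203.2,265.6),(344.6,224.6)),('vial',(202.2,212.4),(273.8,236.5)),('flange',(150+230*120/514,180+438*140/600),(235+592/5.5,180+252/5.5))):
    p,e=tri(a,b); print(n,p.round(1),round(e,1))
z=tri((203.2,265.6),(344.6,224.6))[0][2]
A,B=onz('top',235+545/5.5,180+253/5.5,z),onz('top',235+659/5.5,180+238/5.5,z); print('bar',A,B,np.degrees(np.arctan2(*(B-A)[1::-1])))
a,b=(150+226*120/514,180+328*140/600),(150+228*120/514,180+408*140/600)
A,B=onz('side',*a,z),onz('side',*b,z); print('bar side',A,B,np.degrees(np.arctan2(*(B-A)[1::-1])))
A,B=[onz('top',235+u/5.5,180+v/5.5,60) for u,v in((120,303),(455,340))];print('level',A,B,np.degrees(np.arctan2(*(A-B)[1::-1])),np.linalg.norm(A-B))
for zc in (400,):
  for p in((237,240),(228,345)): print('brown',onz('side',*p,zc), onz('side',*p,200))
s=readout.state(); print(s['eef_pos'],np.degrees(s['tcp_rot']))
```

```text
pad [452.2 198.9  85.5] 3.9
knobtop [494.  103.1 106.2] 3.8
vial [463.2 285.5  74.2] 2.3
flange [492.9 100.   64.3] 3.6
bar [488.4782222  130.08173201 106.21272826] [495.60519224  76.11211314 106.21272826] -82.47731986093021
bar side [491.76650375 125.09537445 106.21272826] [499.10174277  81.90405156 106.21272826] -80.36134860003935
level [466.14942003 330.39190606  60.        ] [448.27565955 166.62720301  60.        ] 83.77122509535896 164.73721279433587
brown [ 575.11529963 -124.9617989   400.        ] [558.69134798  77.06677656 200.        ]
brown [ 576.52559076 -214.68150046  400.        ] [561.45828324 -98.95971912 200.        ]
[ 240.36341104 -576.70009195  214.12996755] [-1.79945186e+02 -6.64790757e-03  2.26215160e+01]
```

Run:
```python
from h import *
for a in((237,240),(228,345)): print(tri(a,(508,170)), tri(a,(510,176)))
print(proj('top',(0,0,300)),proj('top',(240,-577,300)),proj('side',(240,-577,300)))
print('counter front',onz('top',300,322,0),'right edge',onz('top',393,300,0),'range edge',onz('top',405,185,0),onz('top',405,185,200))
print(eyes.camera_model('side')['intrinsics'],env.pinch_z)
im=np.load('pics/t0.npy')[150:250,380:512]; cv2.imwrite('pics/cc.png',cv2.resize(im,None,fx=5,fy=5)[:,:,::-1])
```

```text
(array([ 578.18379717, -146.87410934,  422.00576808]), np.float64(2.583253035558099)) (array([ 572.42860594, -148.89138143,  422.64413109]), np.float64(9.283491437247541))
(array([ 582.22221025, -186.96553722,  356.00197235]), np.float64(18.54821700756744)) (array([ 576.00148098, -188.81036568,  356.40103152]), np.float64(5.662236165680245))
[420.01492706 462.29404129] [690.81834401 340.5172823 ] [-23145.7390508   24081.51951061]
counter front [228.41330787 210.5763365    0.        ] right edge [288.26584439 -48.8593362    0.        ] range edge [611.49268518 -94.66700668   0.        ] [582.54130483 -25.78500942 200.        ]
[[367.83469468   0.         249.0830431 ]
 [  0.         367.83469468 193.54932217]
 [  0.           0.           1.        ]] 18.8
```

View pics/cc.png

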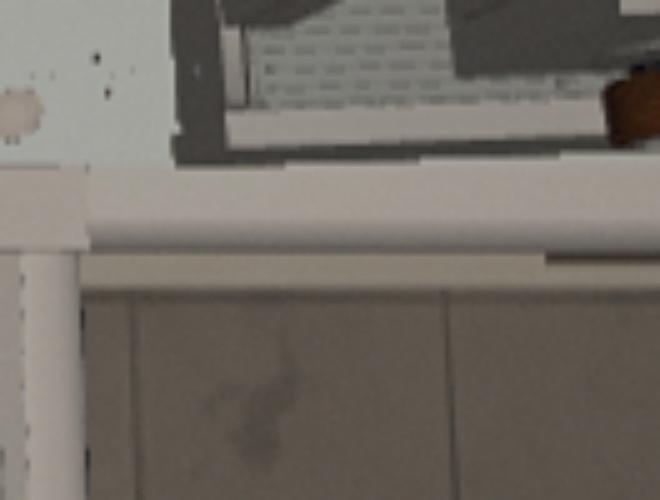

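The range and its brown knobs stay beyond x≈570, so I'll swing round at a radius of about 470 with the fingers shut.

```bash
python3 -m jog '{"dp":[[15,-32,0],[31,-64,0],[46,-96,0],[62,-128,0],[77,-160,0],[112,-178,0],[147,-197,0],[182,-215,0]],"twist":[-5,-10,-15,-20,-25,-30,-35,-40],"claw":[1,1,1,1,1,1,1,1]}'
cat > go.py <<'E'
import sys; from h import *
from scipy.spatial.transform import Rotation as Ro
s=readout.state(); R=Ro.from_euler('xyz',s['tcp_rot']).as_matrix()
g=np.array([float(v) for v in sys.argv[1:4]])
print('t',round(s['t'],2),'pos',s['eef_pos'].round(1),'rpy',np.degrees(s['tcp_rot']).round(1),'q',s['joints'].round(2),'F',s['ft_force'].round(1),'M',s['moment'].round(2),'open',round(s['opening'],3)); print('dp to goal',(R.T@(g-s['eef_pos'])).round(1))
E
python3 go.py 440 -150 200; python3 go.py 450 20 190
```

```text
t: 0.77
eef_pos: [326.0, -306.8, 214.8]
tcp_rot: [3.141, 0.0, 1.096]
ft_force: [1.0, -0.7, 0.5]
opening: 0.496
t 0.77 pos [ 326.  -306.8  214.8] rpy [180.    0.   62.8] q [-0.9   0.24  1.97 -0.    0.93 -0.43] F [ 1.  -0.7  0.5] M [-0.02 -0.07  0.02] open 0.496
dp to goal [191.6  29.7  14.7]
t 0.77 pos [ 326.  -306.8  214.8] rpy [180.    0.   62.8] q [-0.9   0.24  1.97 -0.    0.93 -0.43] F [ 1.  -0.7  0.5] M [-0.02 -0.07  0.02] open 0.496
dp to goal [347.3 -39.1  24.7]
```

```bash
python3 -m jog '{"dp":[[38,6,3],[77,12,6],[115,18,9],[153,24,12],[192,30,15],[229,13,18],[266,-3,21],[303,-20,24]],"twist":[-4.5,-9,-13.5,-18,-22.5,-27,-31.5,-36],"claw":[1,1,1,1,1,1,1,1]}'; python3 go.py 452 199 150
```

```text
t: 1.43
eef_pos: [447.1, -28.3, 190.2]
tcp_rot: [-3.141, -0.0, 1.725]
ft_force: [1.3, -0.4, 0.7]
opening: 0.005
t 1.43 pos [447.1 -28.3 190.2] rpy [-180.    -0.    98.8] q [-0.21  0.27  2.   -0.    0.86 -0.36] F [ 1.3 -0.4  0.7] M [-0.02 -0.17 -0.05] open 0.005
dp to goal [223.9  39.7  40.2]
```

```bash
python3 -m jog '{"dp":[[37,7,4],[75,13,10],[112,20,20],[150,27,30],[187,33,40],[224,40,60],[224,40,80],[224,40,80]],"twist":[0,0,0,0,0,0,0,0],"claw":[1,1,1,1,1,1,1,1]}'
python3 - <<'E'
from h import *
a=snap('side','s1'); b=snap('top','t1')
A=cv2.resize(a[170:290,140:240],None,fx=4,fy=4,interpolation=2);B=cv2.resize(b[180:300,250:350],None,fx=4,fy=4,interpolation=2)
cv2.imwrite('pics/c1.png',np.hstack([A,B])[:,:,::-1])
s=readout.state();print(s['eef_pos'],proj('side',s['eef_pos']),proj('top',s['eef_pos']))
E
```

```text
t: 2.1
eef_pos: [451.5, 198.5, 107.6]
tcp_rot: [-3.137, 0.001, 1.725]
ft_force: [-0.3, -0.1, -0.5]
opening: 0.004
[452.87585843 196.9891729  110.39429894] [188.55582136 227.20882965] [308.6810377  239.72813494]
```

View pics/c1.png

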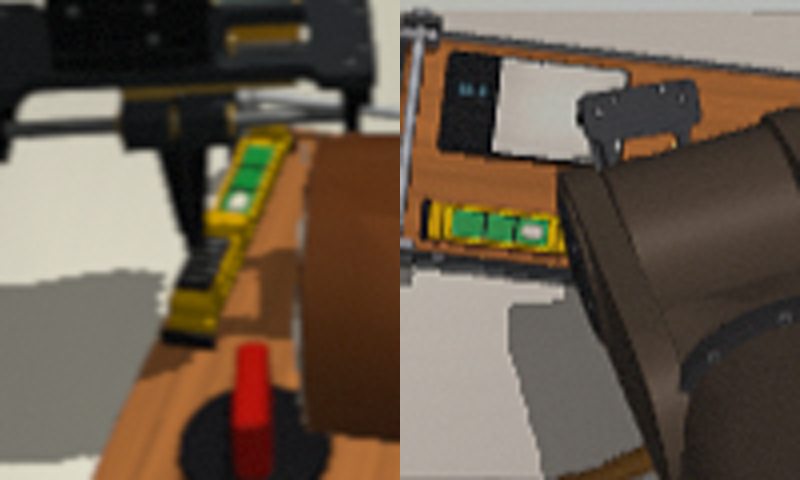

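The side view shows the fingertips at (188,231), directly above the pad at (191,236), and the bubble towards the knob end. I'll lower and press.

```bash
python3 -m jog '{"dp":[[0,0,8],[0,0,14],[0,0,18],[0,0,20],[0,0,22],[0,0,23],[0,0,24],[0,0,24]],"twist":[0,0,0,0,0,0,0,0],"claw":[1,1,1,1,1,1,1,1]}'; python3 go.py 452 199 85
```

```text
t: 2.87
eef_pos: [453.4, 197.2, 86.7]
tcp_rot: [3.141, 0.0, 1.721]
ft_force: [-0.2, -0.6, 0.6]
opening: 0.007
t 2.87 pos [453.4 197.2  86.7] rpy [180.    0.   98.6] q [ 0.28  0.49  2.01 -0.    0.64  0.13] F [-0.2 -0.6  0.6] M [-0.14 -0.12 -0.02] open 0.007
dp to goal [ 2.  -1.1  1.7]
```

```bash
python3 -m jog '{"dp":[[0,0,1],[0,0,1],[0,0,2],[0,0,2],[0,0,3],[0,0,3],[0,0,3],[0,0,3]],"twist":[0,0,0,0,0,0,0,0],"claw":[1,1,1,1,1,1,1,1]}'; python3 -m jog '{"dp":[[0,0,1],[0,0,1],[0,0,2],[0,0,2],[0,0,2],[0,0,2]],"twist":[0,0,0,0,0,0],"claw":[1,1,1,1,1,1]}'
```

```text
t: 3.53
eef_pos: [453.3, 197.3, 83.6]
tcp_rot: [3.142, 0.0, 1.721]
ft_force: [1.3, -1.2, 1.2]
opening: 0.004
t: 4.03
eef_pos: [453.4, 197.2, 81.8]
tcp_rot: [3.141, 0.0, 1.721]
ft_force: [-0.7, -1.1, 7.5]
opening: 0.005
```

```bash
for i in 1 2; do python3 -m jog '{"dp":[[0,0,0.5],[0,0,1],[0,0,1],[0,0,1]],"twist":[0,0,0,0],"claw":[1,1,1,1]}'|grep -v rot; done; python3 -m jog '{"dp":[[0,0,0.5],[0,0,1],[0,0,1],[0,0,1]],"twist":[0,0,0,0],"claw":[1,1,1,1]}'
```

```text
t: 4.37
eef_pos: [453.4, 197.2, 80.9]
ft_force: [-0.7, -2.0, 7.9]
opening: 0.006
t: 4.7
eef_pos: [453.3, 197.2, 79.9]
ft_force: [0.0, -2.9, 7.2]
opening: 0.008
t: 5.03
eef_pos: [453.3, 197.2, 78.9]
tcp_rot: [3.141, 0.0, 1.721]
ft_force: [-0.5, -2.8, 8.6]
opening: 0.007
```

```bash
for i in 1; do python3 -m jog '{"dp":[[0,0,0.5],[0,0,1],[0,0,1],[0,0,1]],"twist":[0,0,0,0],"claw":[1,1,1,1]}'|grep -v rot; done; python3 -m jog '{"dp":[[0,0,0.5],[0,0,1],[0,0,1],[0,0,1]],"twist":[0,0,0,0],"claw":[1,1,1,1]}'; python3 -m jog '{"dp":[[0,0,0.5],[0,0,1],[0,0,1],[0,0,1]],"twist":[0,0,0,0],"claw":[1,1,1,1]}'
python3 - <<'E'
from h import *
a=snap('side','s2'); b=snap('top','t2')
A=cv2.resize(a[180:260,140:230],None,fx=5,fy=5,interpolation=2);B=cv2.resize(b[220:260,250:300],None,fx=7,fy=7,interpolation=2)
B=cv2.copyMakeBorder(B,0,400-B.shape[0],0,0,0)
cv2.imwrite('pics/c2.png',np.hstack([A,B])[:,:,::-1])
E
```

```text
t: 5.37
eef_pos: [453.3, 197.1, 77.9]
ft_force: [-1.5, -3.1, 8.0]
opening: 0.003
t: 5.7
eef_pos: [453.4, 197.1, 76.9]
tcp_rot: [3.141, 0.0, 1.721]
ft_force: [-1.3, -3.7, 8.5]
opening: 0.003
t: 6.03
eef_pos: [453.3, 197.1, 76.0]
tcp_rot: [3.141, 0.0, 1.721]
ft_force: [-0.2, -3.8, 10.5]
opening: 0.006
```

View pics/c2.png

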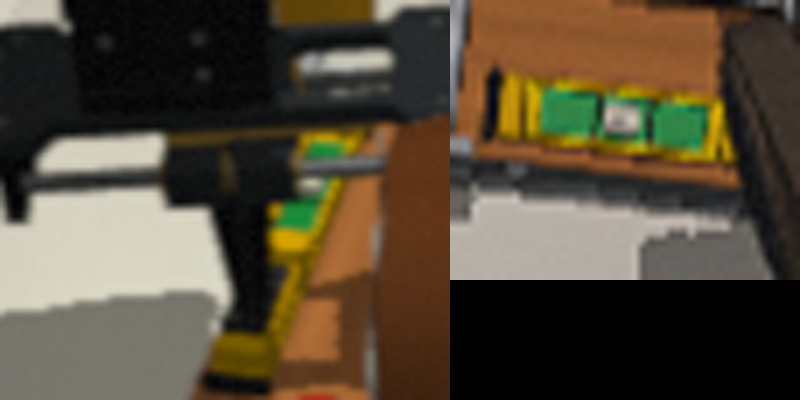

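The bubble (top crop (622,118)) has come to centre, so the shelf is sinking and the clips should be home. I'll press a little more and hold, then let up.

```bash
python3 -m jog '{"dp":[[0,0,0.5],[0,0,1],[0,0,1.5],[0,0,1.5],[0,0,1.5],[0,0,1.5],[0,0,1.5],[0,0,1.5]],"twist":[0,0,0,0,0,0,0,0],"claw":[1,1,1,1,1,1,1,1]}';python3 -m jog '{"dp":[[0,0,-1],[0,0,-2],[0,0,-3],[0,0,-4]],"twist":[0,0,0,0],"claw":[1,1,1,1]}' | grep -E 'pos|for';python3 -m jog '{"dp":[[0,0,-1],[0,0,-2],[0,0,-3],[0,0,-3]],"twist":[0,0,0,0],"claw":[1,1,1,1]}' | grep -E 'pos|for'; python3 -m jog '{"dp":[[0,0,-1],[0,0,-2],[0,0,-3],[0,0,-3]],"twist":[0,0,0,0],"claw":[1,1,1,1]}' | grep -E 'pos|for'
```

```text
t: 6.8
eef_pos: [453.3, 197.1, 74.6]
tcp_rot: [3.141, 0.0, 1.721]
ft_force: [-1.4, -3.4, 10.1]
opening: -0.001
eef_pos: [453.3, 197.1, 78.5]
ft_force: [-0.6, -3.0, 8.5]
eef_pos: [453.4, 197.2, 81.5]
ft_force: [-1.7, -2.3, 6.6]
eef_pos: [453.2, 197.3, 84.1]
ft_force: [-0.2, 1.1, -0.0]
```

```bash
python3 -m jog '{"dp":[[0,0,-30],[0,0,-60],[-20,5,-75],[-50,12,-80],[-80,20,-80],[-100,25,-80],[-100,25,-80],[-100,25,-80]],"twist":[0,0,0,0,0,0,0,0],"claw":[1,1,-1,-1,-1,-1,-1,-1]}'
python3 - <<'E'
from h import *
b=snap('top','t3'); a=snap('side','s3')
a0,b0=np.load('pics/s0.npy'),np.load('pics/t0.npy')
r=lambda i,k:cv2.resize(i,None,fx=k,fy=k,interpolation=2)
A=np.hstack([r(x[185:265,170:230],6) for x in(a0,a)])
cv2.imwrite('pics/c3.png',A[:,:,::-1])
def cen(im,cam,x0,y0,x1,y1):
    h=cv2.cvtColor(im[y0:y1,x0:x1],cv2.COLOR_RGB2HSV).astype(int);H,S,V=h[...,0],h[...,1],h[...,2]
    for n,m in(('yel',(H>19)&(H<34)&(S>150)&(V>90)),('grn',(H>40)&(H<85)&(S>100))):
        p=np.argwhere(m);print(cam,n,len(p),p.mean(0)[::-1]+[x0,y0],p.min(0)[::-1]+[x0,y0],p.max(0)[::-1]+[x0,y0])
for im in(a0,a):cen(im,'side',175,195,220,256)
for im in(b0,b):cen(im,'top',250,228,300,250)
E
```

```text
t: 8.47
eef_pos: [493.0, 101.5, 163.9]
tcp_rot: [-3.141, -0.0, 1.719]
ft_force: [-0.0, 0.3, 0.5]
opening: 0.365
side yel 350 [198.12857143 225.53428571] [183 199] [212 251]
side grn 80 [202.175  212.6125] [196 206] [207 222]
side yel 332 [196.98493976 230.40361446] [182 202] [208 252]
side grn 42 [202.07142857 215.76190476] [180 208] [213 230]
top yel 227 [280.44052863 237.15418502] [257 231] [299 243]
top grn 122 [273.32786885 236.29508197] [263 233] [286 240]
top yel 230 [280.13043478 237.33043478] [257 231] [299 244]
top grn 117 [272.76923077 236.38461538] [263 233] [286 240]
```

View pics/c3.png

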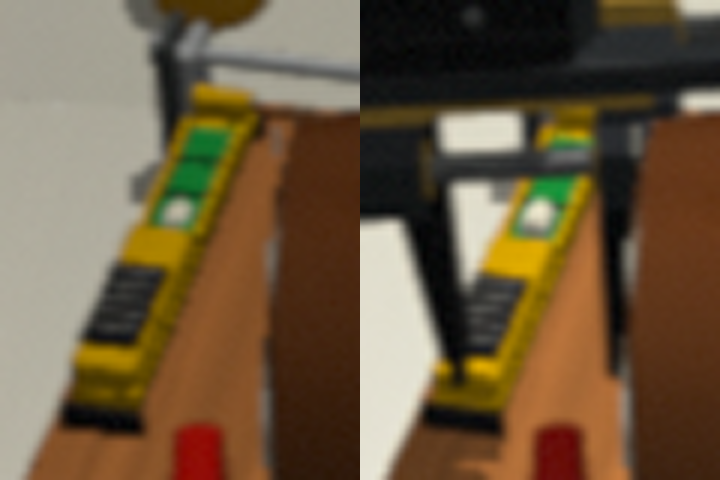

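The level has visibly dropped: the pad's far edge moved from row 265 to 280 in the crop, while the end clip did not move. I'll measure that shift before going on.

Run:
```python
from h import *
a0,a=[cv2.resize(np.load(f'pics/{f}.npy'),None,fx=8,fy=8,interpolation=2) for f in('s0','s3')]
for n,(x0,y0,x1,y1) in(('pad/block',(190,218,202,234)),('clip end',(180,250,194,257)),('shelf',(186,254,196,262))):
    T=a0[y0*8:y1*8,x0*8:x1*8]; W=a[(y0-5)*8:(y1+5)*8,(x0-5)*8:(x1+5)*8]
    r=cv2.matchTemplate(W,T,cv2.TM_CCOEFF_NORMED);_,v,_,l=cv2.minMaxLoc(r);print(n,v,np.array(l)/8-5)
for dz in(4,5,6): print(dz,proj('side',(456,220,86-dz))-proj('side',(456,220,86)))
s=readout.state();print(s['eef_pos'],proj('side',s['eef_pos']),s['opening'])
cv2.imwrite('pics/c4.png',cv2.resize(np.load('pics/s3.npy')[200:320,150:260],None,fx=5,fy=5,interpolation=2)[:,:,::-1])
```

```text
pad/block 0.9406183362007141 [0.125 1.5  ]
clip end 0.9665579199790955 [0.    0.375]
shelf 0.9243535995483398 [-1.375 -0.25 ]
4 [0.1490622  1.41811709]
5 [0.18617973 1.77123822]
6 [0.22323834 2.12379876]
[492.54314682 102.64141097 163.88166533] [199.120665   242.83335025] 0.4556021233245028
```

View pics/c4.png

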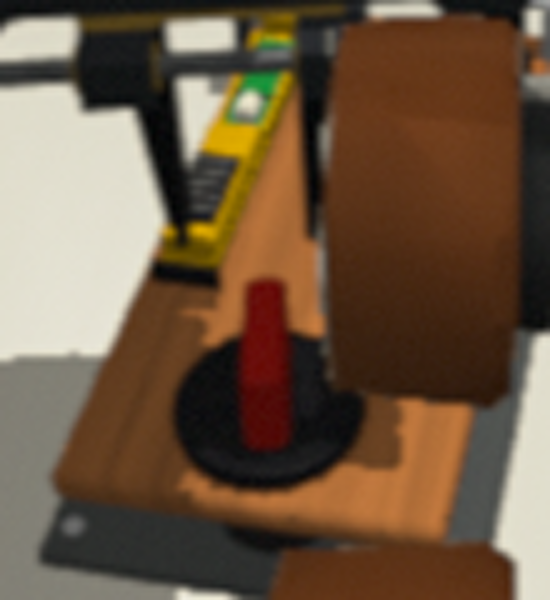

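The level moved about 1.5 px, roughly 4 mm, relative to its clips, so it is home. The fingers straddle the red bar and line up with it, so I'll descend and grip.

```bash
python3 -m jog '{"dp":[[0,1,20],[0,1,45],[0,1,60],[0,1,70],[0,1,78],[0,1,83],[0,1,87],[0,1,88]],"twist":[0,0,0,0,0,0,0,0],"claw":[-0.2,-0.2,-0.2,-0.2,-0.2,-0.2,-0.2,-0.2]}'; python3 -m jog '{"dp":[[0,0,0],[0,0,0],[0,0,0],[0,0,0],[0,0,0],[0,0,0],[0,0,0],[0,0,0]],"twist":[0,0,0,0,0,0,0,0],"claw":[1,1,1,1,1,1,1,1]}'; python3 go.py 493 102 71
```

```text
t: 9.23
eef_pos: [494.0, 102.4, 76.0]
tcp_rot: [3.142, 0.0, 1.721]
ft_force: [0.9, -0.6, -0.2]
opening: 0.601
t: 9.9
eef_pos: [494.2, 102.3, 76.2]
tcp_rot: [3.141, 0.0, 1.721]
ft_force: [2.1, 1.6, 0.9]
opening: 0.165
t 9.9 pos [494.2 102.3  76.2] rpy [180.    0.   98.6] q [ 0.07  0.52  1.99 -0.    0.63 -0.08] F [2.1 1.6 0.9] M [-0.1   0.03 -0.05] open 0.165
dp to goal [-0.1 -1.2  5.2]
```

Gripped, with an opening of 15.7 mm. A first trial press will show how far short the foot is.

```bash
python3 -m jog '{"dp":[[0,0,2],[0,0,4],[0,0,6],[0,0,8],[0,0,9],[0,0,9],[0,0,9]],"twist":[0,0,0,0,0,0,0],"claw":[1,1,1,1,1,1,1]}'; for i in 1 2; do python3 -m jog '{"dp":[[0,0,1],[0,0,1.5],[0,0,1.5],[0,0,1.5]],"twist":[0,0,0,0],"claw":[1,1,1,1]}' | grep -E 'pos|for'; done
```

```text
t: 10.48
eef_pos: [494.2, 102.0, 67.4]
tcp_rot: [3.141, 0.0, 1.721]
ft_force: [-1.0, -3.3, 7.2]
opening: 0.167
eef_pos: [494.2, 102.0, 66.0]
ft_force: [-0.9, -2.7, 7.4]
eef_pos: [494.3, 102.0, 64.5]
ft_force: [-1.4, -3.9, 8.8]
```

```bash
for i in 1 2; do python3 -m jog '{"dp":[[0,0,0.5],[0,0,1],[0,0,1],[0,0,1]],"twist":[0,0,0,0],"claw":[1,1,1,1]}' | grep -E 'pos|for'; done
python3 - <<'E'
from h import *
b=snap('top','t5'); a=snap('side','s5')
r=lambda i,k:cv2.resize(i,None,fx=k,fy=k,interpolation=2)
A=r(a[190:260,170:230],8);B=r(b[225:250,252:292],7.5)
B=cv2.copyMakeBorder(B,0,A.shape[0]-B.shape[0],0,0,0)
cv2.imwrite('pics/c5.png',np.hstack([A,B])[:,:,::-1])
E
```

```text
eef_pos: [494.3, 102.0, 63.8]
ft_force: [-3.2, -4.4, 12.8]
eef_pos: [494.3, 102.0, 63.2]
ft_force: [-4.1, -5.0, 20.2]
```

View pics/c5.png

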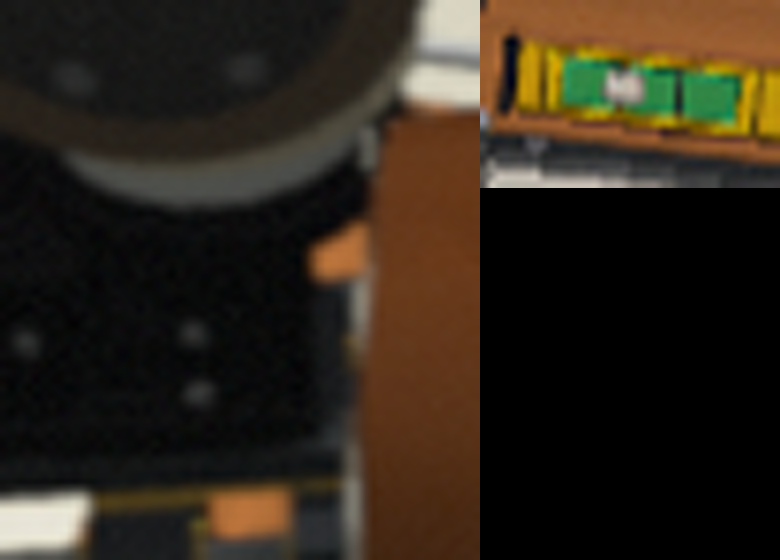

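The foot bears at z≈63.8 with a hard force rise. In the top view the bubble is at (626,85) and the right-hand line at (680,92), which is about 10 mm to the hinge side. Heights agree: the foot is about 4 mm short, so it needs about 1.0 rad clockwise. I'll let up and turn.

```bash
python3 -m jog '{"dp":[[0,0,-4],[0,0,-8],[0,0,-12],[0,0,-13.5],[0,0,-13.5]],"twist":[0,0,0,0,0],"claw":[1,1,1,1,1]}'; python3 -m jog '{"dp":[[0,0,0],[0,0,0],[0,0,0],[0,0,0],[0,0,0],[0,0,0],[0,0,0],[0,0,0]],"twist":[5,11,17,23,29,34,39,44],"claw":[1,1,1,1,1,1,1,1]}';  python3 -m jog '{"dp":[[0,0,0],[0,0,0],[0,0,0],[0,0,0],[0,0,0]],"twist":[4,8,13,13,13],"claw":[1,1,1,1,1]}'; python3 go.py 494 102 62
```

```text
t: 12.33
eef_pos: [494.1, 102.5, 75.7]
tcp_rot: [3.141, -0.0, 1.721]
ft_force: [2.8, 2.1, 2.5]
opening: 0.165
t: 13.0
eef_pos: [493.6, 102.5, 75.4]
tcp_rot: [-3.141, 0.0, 0.949]
ft_force: [-3.8, 4.4, 2.6]
opening: 0.165
t: 13.42
eef_pos: [493.3, 102.7, 75.3]
tcp_rot: [-3.141, 0.001, 0.726]
ft_force: [-3.7, 5.2, 2.0]
opening: 0.169
t 13.42 pos [493.3 102.7  75.3] rpy [-180.     0.    41.6] q [0.07 0.52 1.99 0.   0.63 0.92] F [-3.7  5.2  2. ] M [ 0.15 -0.14 -0.06] open 0.169
dp to goal [ 0.1  1.  13.3]
```

```bash
python3 -m jog '{"dp":[[0,0,2],[0,0,4],[0,0,6],[0,0,7.5],[0,0,8],[0,0,8]],"twist":[0,0,0,0,0,0],"claw":[1,1,1,1,1,1]}' | grep -E 'pos|for'; for i in 1 2; do python3 -m jog '{"dp":[[0,0,0.5],[0,0,0.7],[0,0,0.7],[0,0,0.7]],"twist":[0,0,0,0],"claw":[1,1,1,1]}' | grep -E 'pos|for'; done
```

```text
eef_pos: [493.2, 102.5, 67.6]
ft_force: [-5.3, 2.3, 9.4]
eef_pos: [493.2, 102.5, 67.3]
ft_force: [-6.5, 1.1, 13.8]
eef_pos: [493.2, 102.5, 66.9]
ft_force: [-7.6, 2.9, 19.9]
```

```bash
python3 -m jog '{"dp":[[0,0,-0.3],[0,0,-0.4],[0,0,-0.4]],"twist":[0,0,0],"claw":[1,1,1]}' | grep -E 'pos|for'
python3 - <<'E'
from h import *
b=snap('top','t6')
cv2.imwrite('pics/c6.png',cv2.resize(b[222:252,250:300],None,fx=14,fy=14,interpolation=2)[:,:,::-1])
E
```

```text
eef_pos: [493.2, 102.5, 67.1]
ft_force: [-7.8, 2.0, 15.4]
```

View pics/c6.png

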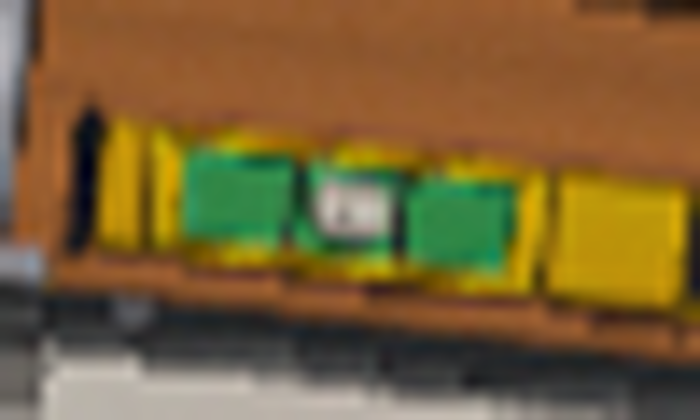

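The lines are at x≈298 and 402 and the white bubble spans about 315–392, so it looks centred. A quick numeric check:

Run:
```python
from h import *
for f in('t6','t5','t0'):
    im=np.load(f'pics/{f}.npy').astype(np.float32)
    # vial axis from crop: (298,205)-(402,218) /14
    c=np.array([250+350/14,222+211.5/14])-.5; u=np.array([104,13.])/np.hypot(104,13); n=np.array([-u[1],u[0]])
    s=np.arange(-9,13,.1); P=c+s[:,None,None]*u+np.linspace(-1.2,1.2,7)[None,:,None]*n
    v=cv2.remap(im,P[...,0].astype(np.float32),P[...,1].astype(np.float32),cv2.INTER_CUBIC).mean(1)
    w=np.clip(v[:,0]-70,0,None)*((s>-8)&(s<8)); print(f,'bubble',(w*s).sum()/w.sum(),'px')
    g=v[:,1]; print(' '.join(f'{a:.1f}:{x:.0f}/{y:.0f}' for a,x,y in zip(s[::5],v[::5,0],g[::5])))
s=readout.state();print(s['t'],s['ft_force'],s['eef_pos'])
```

```text
t6 bubble 0.23368328052766385 px
-9.0:48/135 -8.5:48/135 -8.0:50/136 -7.5:51/136 -7.0:51/136 -6.5:50/136 -6.0:50/139 -5.5:51/138 -5.0:52/130 -4.5:48/109 -4.0:30/80 -3.5:28/74 -3.0:54/91 -2.5:99/116 -2.0:150/148 -1.5:185/173 -1.0:178/165 -0.5:159/149 -0.0:166/158 0.5:179/172 1.0:185/176 1.5:181/173 2.0:173/174 2.5:146/159 3.0:94/105 3.5:47/61 4.0:36/84 4.5:46/133 5.0:47/144 5.5:47/136 6.0:47/135 6.5:48/135 7.0:48/135 7.5:48/135 8.0:48/135 8.5:47/135 9.0:47/135 9.5:46/135 10.0:43/137 10.5:41/136 11.0:37/116 11.5:54/98 12.0:123/118 12.5:189/152
t5 bubble -3.771646536254612 px
-9.0:50/136 -8.5:48/135 -8.0:43/137 -7.5:46/137 -7.0:59/127 -6.5:94/128 -6.0:146/151 -5.5:182/172 -5.0:181/171 -4.5:173/167 -4.0:179/171 -3.5:184/174 -3.0:190/177 -2.5:185/172 -2.0:170/154 -1.5:138/136 -1.0:93/133 -0.5:53/135 -0.0:42/135 0.5:47/135 1.0:47/135 1.5:49/135 2.0:51/145 2.5:51/140 3.0:42/91 3.5:34/50 4.0:39/80 4.5:48/132 5.0:50/144 5.5:47/135 6.0:47/134 6.5:48/134 7.0:48/134 7.5:47/134 8.0:48/134 8.5:48/134 9.0:48/135 9.5:46/135 10.0:40/137 10.5:36/134 11.0:49/115 11.5:89/103 12.0:153/125 12.5:194/153
t0 bubble 6.884066614741409 px
-9.0:45/121 -8.5:45/121 -8.0:44/121 -7.5:44/121 -7.0:44/121 -6.5:44/121 -6.0:43/124 -5.5:43/123 -5.0:45/120 -4.5:43/103 -4.0:34/69 -3.5:30/58 -3.0:36/90 -2.5:43/123 -2.0:45/127 -1.5:44/122 -1.0:44/121 -0.5:44/121 -0.0:44/121 0.5:45/121 1.0:45/121 1.5:44/122 2.0:44/128 2.5:44/126 3.0:38/92 3.5:32/59 4.0:29/70 4.5:37/107 5.0:63/126 5.5:97/132 6.0:131/141 6.5:151/148 7.0:159/151 7.5:158/152 8.0:160/154 8.5:159/154 9.0:165/156 9.5:164/155 10.0:143/143 10.5:107/129 11.0:59/122 11.5:39/120 12.0:90/125 12.5:162/136
14.8833 [-6.71030054  2.43523297 15.40667834] [493.21254503 102.49363527  67.16206249]
```

Lines are at −3.7 and +3.6 px and the bubble at +0.23 px, so it reads about +0.8 mm, within the limit. The press is about 13–15 N. I'll hold briefly, check once more and hand in.

```bash
python3 -m jog '{"dp":[[0,0,0],[0,0,0],[0,0,0],[0,0,0],[0,0,0],[0,0,0]],"twist":[0,0,0,0,0,0],"claw":[1,1,1,1,1,1]}'
python3 - <<'E'
from h import *
from cell import job_done
im=eyes.read_camera('top').astype(int); d=np.abs(im-np.load('pics/t6.npy').astype(int))[230:246,258:292]; print('max change at vial',d.max(),'mean',d.mean())
if d.mean()<3: print(job_done())
E
```

```text
t: 15.38
eef_pos: [493.2, 102.5, 67.1]
tcp_rot: [-3.141, 0.001, 0.726]
ft_force: [-6.3, 1.6, 16.0]
opening: 0.167
max change at vial 11 mean 1.4791666666666667
the job is handed in; nothing more can be done
None
```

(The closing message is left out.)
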